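Bring the batter spout forward over the griddle plate

ROBOT

A 6-joint arm with a two-finger parallel gripper is mounted at the origin on the work surface. World frame = base frame: x ahead of the robot, y to its left, z up, the work surface at z = 0. Lengths are in mm, angles in rad, forces in N, time in s.
With the tool pointing down it reaches from about 300 to 950 mm from the base axis. Payload 3.1 kg.
Tool frame: the origin (TCP) lies on the centre line of the jaws, within the pads' length; the fingertips stand 8 mm ahead of it and the grasp point (between the pads) lies 11 mm behind it; z points along the fingers, y is the line along which they close (so a half turn about z gives the same grasp; the last joint's range is limited). The gripper opens to 85 mm and grips with 20 to 120 N. Pads are 22 mm wide; open, the fingers measure 114 mm over their backs; the gripper's body (76 mm by 85 mm) begins 54 mm behind the grasp point. The pads swing forward as they close: fully open they stand 13 mm farther back than shut.
Start: joints at [1.269, 0.308, 1.634, -0, 1.2, -0.07], TCP at [143.607, 608.284, 239.272] pointing down, gripper open.
Joint ranges: [-3.06, 3.06], [-0.79, 1.96], [0.05, 2.63], [-1.19, 4.34], [0.05, 2.64], [-2.94, 2.94]. Speed limits (rad/s): [2.79, 2.79, 3.14, 3.14, 3.14, 3.14].

INTERFACE

Orientations are given as [roll, pitch, yaw] about the fixed x, y, z axes, in that order (R = Rz(yaw) Ry(pitch) Rx(roll)).
In Python, from workcell import bot, cams gives the robot as it stands.
- The arm moves only by the shell command python3 -m creep 'ROWS' [OPENING] [FORCE]. ROWS is JSON, a list of rows, each an object of numbers: "x", "y", "z": the shift along the tool's x, y, z in units of 200 mm (1.0 is 200 mm); "ax", "ay", "az": the turn, a rotation vector about the tool's x, y, z in units of pi rad (1.0 is pi rad). In form: [{"x": .., "y": .., "z": .., "ax": .., "ay": .., "az": ..}, ...]. A call has 1 to 12 rows; each row shifts and turns the commanded pose from where the row before left it, along the tool's axes as they then stand; what a row does not reach is not made up. A row lasts 1/10 s, in which the tool goes at most 50 mm and 8.59 degrees, less where a joint would pass 70% of its speed; a pose out of reach is approached as far as the arm can. A call with a number of a shift or a turn outside -1 to 1 is refused whole. A call with a gripper value outside its range is refused whole. OPENING is the closure, from -1 (fully open) to 1 (shut), set as the call begins (- or left out, the last holds). The fingers move at their own pace and stop on an object; FORCE is the grip in N (left out, the last holds). Time passes only in rows, so rows that do not move let the fingers close. It gives the time, the measured TCP pose, the force, the opening and the grip force at its end, in the units of the state.
- bot.observe(): the state, without advancing time (a new reading comes with each control period).
- cams.capture(name): name is "side" or "top"; returns a dict with "pixels" (400x640x3 uint8, red, green, blue), "range_z" (400x640 float32, mm along the optical axis (not along the pixel's ray), 0 where there is no reading), "vfov" (degrees; the focal length in pixels is half the picture's height over the tangent of half this angle, whatever the lens; pixels are square), "cx", "cy" (the principal point, pixels), "rvec" (rotation vector, rad) and "tvec" (3), from world to camera coordinates, as OpenCV has them. Camera axes: x right, y down, z forward; pixel columns grow to the right and rows downward; lengths in mm; the calibration is good to about 2 mm. A picture is of the moment at which its call begins.
- bot.sign_off(): hands the job in; it is judged then, once.
The state is a dict: "clock": time; "qpos": joint angles; "joint_vel": joint speeds; "joint_torque": joint torques, N m; "ee_pos": TCP position; "ee_rot": TCP orientation; "force": force on the tool from outside, world axes, zero at the start; "wrist_torque": the same for the moment, N m; "width": finger opening in mm; "gripper_force": force on a finger pad.
Only numpy, scipy, OpenCV 4.12 (cv2) and the standard library are available. Lean on these libraries where they do the work, as an engineer would, in place of code of your own. Each camera call takes 0.05 s, during which the arm holds its last target. There are 200 camera calls.

TASK

The batter spout was drawn back for cleaning and the eccentric cam beside its slide is holding it there. Using the fingertips only, push the cam's lever round, either way, until the low point of the cam faces the slide's roller; then push the slide forward by its upright push plate until the roller rests on the cam and the nozzle stands over the middle of its griddle plate. Grip nothing, do not force the slide or the lever, and leave the tub, the beaker and the scraper as they are.

Things in the scene. Friction and masses are not known exactly. Their poses are not given: they have to be found in the camera images.
- station: depositing station bolted to the bench: grey base plate 220 x 220 x 12 mm with cam and spout slide, and beyond it a bed of three black griddle plates (tops z = 26 mm). Origin on the bench top, 50 mm left of the cam's axis; x = forward, towards the plates, y = left. The slide runs along y = +50 mm through two fixed saddles (x = -15 to 20 and 50 to 85, tops z = 70). Frame of all z and x, y below
- cam (a joint): turn of the cam, rad, anticlockwise from above. 0 or 6.283: lever and high lobe point to +x, low point faces the roller. 3.14: high point faces the roller. Starts at 2.1 to 4.18; no stop or detent; friction 0.45 N m holds it (6 N at the grip). Steel disc, 80 mm diameter, z = 62 to 74 mm, pivoted 16 mm off centre: reaches 56 mm from the axis on the high side, 24 on the low
- spout_slide (a joint): travel of the spout slide along the station's x, m, 0 = fully back. Starts at 0 to 0.008. The cam stops the roller at 0.012 with its high point to the roller, at 0.044 with its low point. Friction about 4 N holds it, no spring. Pushing the slide does not turn the cam
- cam_pivot (a point): on the cam's axis, mid thickness of the disc, at (0, -50, 68) mm in the station's frame; fixed
- lever_grip (a point): on the axis of the lever's upright black round grip, 75 mm from the cam's axis, over the high lobe, at z = 110 mm. The grip is 18 mm in diameter, z = 86 to 130 mm, at the end of a flat lever (18 mm wide, z = 78 to 86 mm, reaching 84 mm from the axis). Moves with the cam
- lobe (a point): on the rim of the cam disc at its high point, 56 mm from the axis, mid thickness; moves with the cam
- roller (a point): centre of the slide's follower roller, 22 mm in diameter, upright axis, on a side arm of the slide, level with the cam disc and straight behind the cam's axis (station y = -50 mm); moves with the slide
- push_face (a point): on the rear (robot side) face of the slide's upright push plate, mid width, at z = 100 mm. The plate is 50 mm wide (y), 6 mm thick (x) and stands from z = 58 to 125 mm at the rear end of the slide bar; push it towards +x; moves with the slide
- nozzle (a point): mouth of the copper nozzle under the brass spout block (36 mm square, top at z = 94 mm) at the slide's front end, 230 mm ahead of push_face; moves with the slide
- plate_centre (a point): centre of the baking face of the middle griddle plate, which the nozzle must stand over; fixed
- tub: a white plastic tub, open, 92 mm in diameter, 70 mm high, loose on the bench to the right of the station; origin at the centre of its underside. To be left alone
- beaker: a steel beaker, open, 68 mm in diameter, 95 mm high, loose on the bench to the left of the station; origin at the centre of its underside. To be left alone
- scraper: a spatula-shaped scraper 200 mm long lying across the bench between the robot and the station, 20 mm high, blade 65 mm wide; origin under its middle. To be left alone

How it is judged (in metres and radians):
On the way, in this order (a step that is already met when the one before it is completed fails the run):
1. the cam is turned until its low point faces the roller (within 0.3 rad) while the slide is still back ((value of joint cam between -0.3 and 0.3 rad or value of joint cam between 5.983 and 6.583 rad) and value of joint spout_slide below 0.02 m), for 0.2 s.
2. the slide is pushed forward until its roller is on the low point of the cam (within 3 mm) (value of joint spout_slide above 0.041 m), for 0.2 s.
At the end, for the whole second after the job is handed in: the cam rests with its low point towards the roller (within 0.3 rad), the slide rests forward against it (within 3 mm, nozzle within 5 mm of over the plate's centre), and the tub, beaker and scraper are within 20 mm of where they stood ((value of joint cam between -0.3 and 0.3 rad or value of joint cam between 5.983 and 6.583 rad) and value of joint spout_slide above 0.041 m and horizontal distance between nozzle and plate_centre below 0.005 m and velocity of joint spout_slide between -0.005 and 0.005 m/s and velocity of joint cam between -0.05 and 0.05 rad/s and distance of each of tub, beaker, scraper from where it was at the start of the episode below 0.02 m); the robot touches nothing.
It fails at once if the fingers force the slide (over 25 N) while the cam is not at its low point (contact force between the fingers and spout_slide above 25 N and value of joint cam between 0.3 and 5.983 rad).
It fails at once if the lever is gripped or forced (over 35 N) (contact force between the fingers and cam above 35 N).
It fails at once if the slide is gripped or forced (over 40 N) (contact force between the fingers and spout_slide above 40 N).
It fails at once if the tub, the beaker or the scraper is moved or lifted (over 30 mm) (distance of any of tub, beaker, scraper from where it was at the start of the episode above 0.03 m).
It also fails if it takes over 51 s, if anything falls off the work surface, if the arm or the gripper's body presses on something with over 40 N, if the wrist force passes 120 N, or if a joint passes its speed limit or range.

## Working session

There is one attempt and no reset: what is moved stays moved. The work goes in short steps, Python scripts to look and compute and a shell command to move; the robot and the scene stay as the last step left them, time stands still between calls to the robot, and variables do not carry over. Pictures are saved under pics/ and viewed, at most 10 in all, crops included, and the job is handed in when it is done.

```bash
mkdir -p pics; cat > h.py <<'E'
import numpy as np, cv2
from workcell import bot, cams
def cap(n):
    c=cams.capture(n); np.savez(f'{n}.npz',**c); return c
def ld(n): return dict(np.load(f'{n}.npz'))
def world(c,u,v):
    z=c['range_z'][int(v),int(u)]; f=200/np.tan(np.radians(c['vfov'])/2)
    p=np.array([(u-c['cx'])/f*z,(v-c['cy'])/f*z,z]); R=cv2.Rodrigues(np.array(c['rvec'],float))[0]
    return R.T@(p-np.ravel(c['tvec']))
def proj(c,P):
    f=200/np.tan(np.radians(c['vfov'])/2); R=cv2.Rodrigues(np.array(c['rvec'],float))[0]
    q=R@np.asarray(P,float)+np.ravel(c['tvec']); return q[0]/q[2]*f+c['cx'],q[1]/q[2]*f+c['cy']
def ray(c,u,v,zw):
    f=200/np.tan(np.radians(c['vfov'])/2); R=cv2.Rodrigues(np.array(c['rvec'],float))[0]
    o=-R.T@np.ravel(c['tvec']); d=R.T@np.array([(u-c['cx'])/f,(v-c['cy'])/f,1]); return o+d*(zw-o[2])/d[2]
E
python3 - <<'E'
from h import *
for n in('top','side'):
    c=cap(n); cv2.imwrite(f'pics/{n}0.png',c['pixels'][...,::-1]); print(n,c['vfov'],c['cx'],c['cy'],c['rvec'],c['tvec'])
print(bot.observe())
E
```

```text
top 50.940758512841256 326.3673808788372 200.28659441321219 [ 2.17681458 -2.15385061  0.08427979] [  -7.11328011  574.86892408 1002.260642  ]
side 50.74081064761498 324.6898495608797 202.73460873572267 [ 2.19967344 -0.87327817  0.39639925] [-426.73524348  347.4351558   684.3767709 ]
{'clock': 0.1, 'qpos': array([ 1.26929895e+00,  3.08963599e-01,  1.63506369e+00,  2.30005952e-06,
        1.19973352e+00, -6.96724382e-02]), 'joint_vel': array([ 0.00021468, -0.00230273, -0.00155153, -0.00179721,  0.00099047,
       -0.00023428]), 'joint_torque': array([-9.70090914e-04, -4.16408908e+01, -2.77643484e+01, -3.87336593e-05,
        4.00350647e-03,  5.40094049e-07]), 'ee_pos': array([143.38391557, 607.565985  , 238.131369  ]), 'ee_rot': array([-3.13942990e+00, -1.53075122e-04,  2.90976671e+00]), 'force': array([-0.00672519,  0.18403311, -0.29226839]), 'wrist_torque': array([-0.04626406, -0.01359852,  0.00600739]), 'gripper_force': 0.0, 'width': 85.38159147523776}
```

View pics/top0.png

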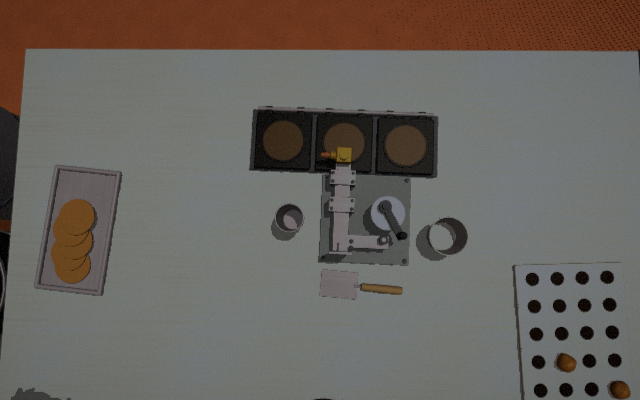

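View pics/side0.png

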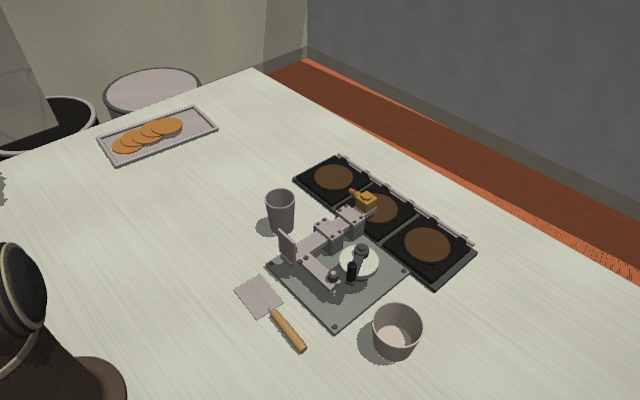

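The top view shows the cam pivot near (386,208), the grip near (402,236), the roller near (384,240), the push plate near (340,252), the tub at (446,237), the beaker at (289,217) and the scraper along row 287. I'll enlarge the station.

```bash
python3 - <<'E'
from h import *
c=ld('top'); im=c['pixels'][140:305,265:475,::-1]
cv2.imwrite('pics/topc.png',cv2.resize(im,None,fx=3.6,fy=3.6,interpolation=cv2.INTER_CUBIC))
for n,u,v,z in[('tub',446,237,70),('beaker',289,217,95)]: print(n,ray(c,u,v,z).round())
for u,v in [(330,285),(400,290),(402,236),(345,154)]: print(u,v,world(c,u,v).round(1))
E
```

```text
tub [ 488. -280.   70.]
beaker [529.  83.  95.]
330 285 [367.8 -11.9   3.1]
400 290 [ 359.7 -181.3   18.4]
402 236 [ 488.6 -168.7  129.6]
345 154 [676.8 -44.1  93.2]
```

View pics/topc.png

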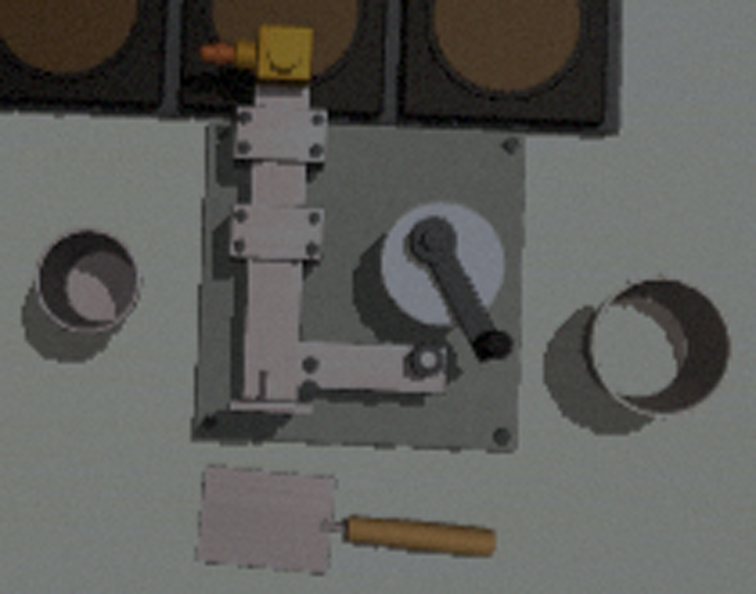

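The crop shows the hub at (434,241), the grip top at (492,345), the roller at (428,361), the spout block at (286,55) and the push plate top at (272,406). The base corners are at (208,124), (523,137), (517,451) and (192,440).

```bash
python3 - <<'E'
from h import *
c=ld('top'); P={}
for n,u,v,z in[('hub',434,241,92),('grip',492,345,130),('roller',428,361,82),('block',286,55,94),('pp',272,405,125),('tl',208,124,12),('tr',523,137,12),('br',517,451,12),('bl',192,440,12),('sad_f',281,133,70),('sad_r',277,231,70)]:
    u,v=265+u/3.6,140+v/3.6; P[n]=ray(c,u,v,z); w=world(c,u,v); print(n,P[n].round(1),'depth',w.round(1))
y=lambda a,b:np.arctan2(*(P[a]-P[b])[[1,0]])
print('yaw',y('tl','bl'),y('tr','br'),y('tl','tr')-np.pi/2,y('block','pp'),y('sad_f','sad_r'))
d=P['grip']-P['hub'];print('lever ang',np.arctan2(d[1],d[0])%6.283,np.hypot(*d[:2]))
E
```

```text
hub [ 554.8 -137.7   92. ] depth [ 554.6 -137.3   95.4]
grip [ 488.9 -167.9  130. ] depth [ 488.9 -167.8  130.6]
roller [ 478.9 -135.    82. ] depth [ 478.9 -135.5   77.9]
block [673.6 -42.8  94. ] depth [673.1 -42.7  96.2]
pp [451.1 -35.1 125. ] depth [451.2 -35.  127.5]
tl [641.2   9.   12. ] depth [642.7   9.2   2.6]
tr [ 634.  -209.3   12. ] depth [ 634.2 -209.4   11. ]
br [ 418.8 -203.6   12. ] depth [ 417.9 -206.3   -3.1]
bl [423.5  17.2  12. ] depth [422.9  17.6   0.9]
sad_f [626.6 -40.5  70. ] depth [626.8 -40.5  68.5]
sad_r [562.1 -38.4  70. ] depth [562.2 -38.4  68.1]
yaw -0.03793663854375928 -0.026253734085200812 -0.03279095828787493 -0.03471128997146599 -0.0327629768695598
lever ang 3.5714991848590385 72.49253081427648
```

```bash
R='{"x":-0.103,"y":-0.1356}'; true
python3 -m creep '[{"x":-0.103,"y":-0.136},{"x":-0.103,"y":-0.136},{"x":-0.103,"y":-0.136},{"x":-0.103,"y":-0.136},{"x":-0.103,"y":-0.136},{"x":-0.103,"y":-0.136},{"x":-0.103,"y":-0.136},{"x":-0.103,"y":-0.136},{"x":-0.103,"y":-0.136},{"x":-0.103,"y":-0.136},{"x":-0.103,"y":-0.136},{"x":-0.103,"y":-0.136}]' 1 20
python3 -m creep '[{"x":-0.103,"y":-0.136},{"x":-0.103,"y":-0.136},{"x":-0.103,"y":-0.136},{"x":-0.103,"y":-0.136},{"x":-0.103,"y":-0.136},{"x":-0.103,"y":-0.136},{"x":-0.103,"y":-0.136},{"x":-0.103,"y":-0.136},{"x":-0.103,"y":-0.136},{"x":-0.103,"y":-0.136},{"x":-0.103,"y":-0.136},{"x":-0.103,"y":-0.136}]'
python3 -m creep '[{"az":0.046},{"az":0.046},{"az":0.046},{"az":0.046},{"az":0.046},{"az":0.046},{"az":0.046},{"az":0.046},{"az":0.046},{"az":0.046},{"az":0.046},{"az":0.046}]'
python3 -m creep '[{"az":0.046},{"az":0.046},{"az":0.046},{"az":0.046},{"az":0.046},{},{},{}]'
```

```text
validation failed for argument at $[0]...
validation failed for argument at $[0]...
validation failed for argument at $[0]...
validation failed for argument at $[0]...
```

```bash
python3 -m creep '[{"x":-0.103,"y":-0.136,"z":0,"ax":0,"ay":0,"az":0}]' 1 20
```

```text
clock: 0.2
ee_pos: [156.5, 579.0, 238.7]
ee_rot: [3.14, -0.001, 2.912]
force: [0.7, 0.4, 0.7]
width: 73.1
gripper_force: 0.0
```

```bash

python3 -m creep '[{"x":-0.103,"y":-0.136,"z":0,"ax":0,"ay":0,"az":0},{"x":-0.103,"y":-0.136,"z":0,"ax":0,"ay":0,"az":0},{"x":-0.103,"y":-0.136,"z":0,"ax":0,"ay":0,"az":0},{"x":-0.103,"y":-0.136,"z":0,"ax":0,"ay":0,"az":0},{"x":-0.103,"y":-0.136,"z":0,"ax":0,"ay":0,"az":0},{"x":-0.103,"y":-0.136,"z":0,"ax":0,"ay":0,"az":0},{"x":-0.103,"y":-0.136,"z":0,"ax":0,"ay":0,"az":0},{"x":-0.103,"y":-0.136,"z":0,"ax":0,"ay":0,"az":0},{"x":-0.103,"y":-0.136,"z":0,"ax":0,"ay":0,"az":0},{"x":-0.103,"y":-0.136,"z":0,"ax":0,"ay":0,"az":0},{"x":-0.103,"y":-0.136,"z":0,"ax":0,"ay":0,"az":0},{"x":-0.103,"y":-0.136,"z":0,"ax":0,"ay":0,"az":0}]'
python3 -m creep '[{"x":-0.103,"y":-0.136,"z":0,"ax":0,"ay":0,"az":0},{"x":-0.103,"y":-0.136,"z":0,"ax":0,"ay":0,"az":0},{"x":-0.103,"y":-0.136,"z":0,"ax":0,"ay":0,"az":0},{"x":-0.103,"y":-0.136,"z":0,"ax":0,"ay":0,"az":0},{"x":-0.103,"y":-0.136,"z":0,"ax":0,"ay":0,"az":0},{"x":-0.103,"y":-0.136,"z":0,"ax":0,"ay":0,"az":0},{"x":-0.103,"y":-0.136,"z":0,"ax":0,"ay":0,"az":0},{"x":-0.103,"y":-0.136,"z":0,"ax":0,"ay":0,"az":0},{"x":-0.103,"y":-0.136,"z":0,"ax":0,"ay":0,"az":0},{"x":-0.103,"y":-0.136,"z":0,"ax":0,"ay":0,"az":0},{"x":-0.103,"y":-0.136,"z":0,"ax":0,"ay":0,"az":0}]'
python3 -m creep '[{"x":0,"y":0,"z":0,"ax":0,"ay":0,"az":0.046},{"x":0,"y":0,"z":0,"ax":0,"ay":0,"az":0.046},{"x":0,"y":0,"z":0,"ax":0,"ay":0,"az":0.046},{"x":0,"y":0,"z":0,"ax":0,"ay":0,"az":0.046},{"x":0,"y":0,"z":0,"ax":0,"ay":0,"az":0.046},{"x":0,"y":0,"z":0,"ax":0,"ay":0,"az":0.046},{"x":0,"y":0,"z":0,"ax":0,"ay":0,"az":0.046},{"x":0,"y":0,"z":0,"ax":0,"ay":0,"az":0.046},{"x":0,"y":0,"z":0,"ax":0,"ay":0,"az":0.046},{"x":0,"y":0,"z":0,"ax":0,"ay":0,"az":0.046},{"x":0,"y":0,"z":0,"ax":0,"ay":0,"az":0.046},{"x":0,"y":0,"z":0,"ax":0,"ay":0,"az":0.046}]'
python3 -m creep '[{"x":0,"y":0,"z":0,"ax":0,"ay":0,"az":0.046},{"x":0,"y":0,"z":0,"ax":0,"ay":0,"az":0.046},{"x":0,"y":0,"z":0,"ax":0,"ay":0,"az":0.046},{"x":0,"y":0,"z":0,"ax":0,"ay":0,"az":0.046},{"x":0,"y":0,"z":0,"ax":0,"ay":0,"az":0.046},{"x":0,"y":0,"z":0,"ax":0,"ay":0,"az":0},{"x":0,"y":0,"z":0,"ax":0,"ay":0,"az":0}]'
```

```text
clock: 1.4
ee_pos: [323.0, 201.2, 239.0]
ee_rot: [-3.141, -0.0, 2.91]
force: [-0.2, 0.7, -0.0]
width: 0.3
gripper_force: 0.0
clock: 2.5
ee_pos: [474.8, -141.9, 238.8]
ee_rot: [3.141, -0.001, 2.909]
force: [0.9, -0.6, 0.6]
width: 0.1
gripper_force: 0.0
clock: 3.7
ee_pos: [474.4, -140.5, 238.8]
ee_rot: [-3.141, 0.0, 1.17]
force: [1.2, -0.8, 1.2]
width: -0.1
gripper_force: 0.0
clock: 4.4
ee_pos: [474.5, -140.5, 238.9]
ee_rot: [-3.141, 0.001, 0.456]
force: [0.5, 0.3, -0.4]
width: -0.1
gripper_force: 0.0
```

```bash

python3 -m creep '[{"x":0,"y":0,"z":0.12,"ax":0,"ay":0,"az":0},{"x":0,"y":0,"z":0.12,"ax":0,"ay":0,"az":0},{"x":0,"y":0,"z":0.12,"ax":0,"ay":0,"az":0},{"x":0,"y":0,"z":0.12,"ax":0,"ay":0,"az":0},{"x":0,"y":0,"z":0.1,"ax":0,"ay":0,"az":0},{"x":0,"y":0,"z":0.09,"ax":0,"ay":0,"az":0},{"x":0,"y":0,"z":0,"ax":0,"ay":0,"az":0}]'
python3 - <<'E'
from h import *
a=cap('side')['pixels'][200:330,240:400,::-1];b=cap('top')['pixels'][190:270,330:430,::-1]
a=cv2.resize(a,None,fx=3,fy=3,interpolation=2);b=cv2.resize(b,(300,240),interpolation=2)
o=np.zeros((390,790,3),np.uint8);o[:,:480]=a;o[:240,485:785]=b;cv2.imwrite('pics/c1.png',o)
E
```

```text
clock: 5.1
ee_pos: [472.3, -139.7, 102.6]
ee_rot: [-3.137, 0.004, 0.455]
force: [-0.7, -0.1, -0.7]
width: 0.4
gripper_force: 0.0
```

View pics/c1.png

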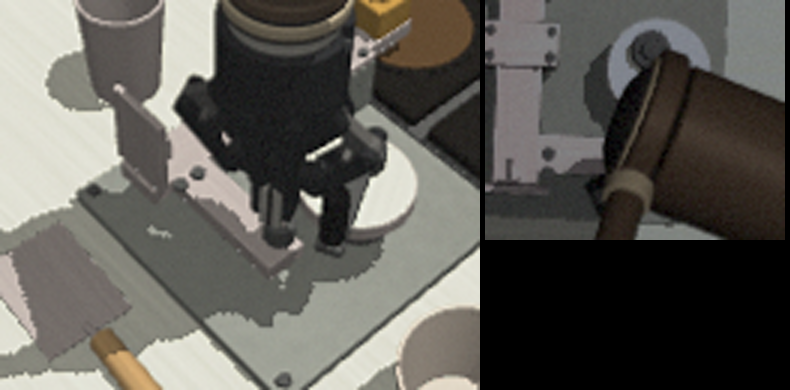

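The fist stands beside the grip, clear of the roller. I'll raise it slightly and approach.

```bash

python3 -m creep '[{"x":0,"y":0.01,"z":-0.03,"ax":0,"ay":0,"az":0},{"x":0,"y":0.01,"z":0,"ax":0,"ay":0,"az":0},{"x":0,"y":0.01,"z":0,"ax":0,"ay":0,"az":0}]'
python3 -m creep '[{"x":0,"y":0.01,"z":0,"ax":0,"ay":0,"az":0},{"x":0,"y":0.01,"z":0,"ax":0,"ay":0,"az":0}]'
python3 -m creep '[{"x":0,"y":0.01,"z":0,"ax":0,"ay":0,"az":0},{"x":0,"y":0.01,"z":0,"ax":0,"ay":0,"az":0}]'
```

```text
clock: 5.5
ee_pos: [478.7, -146.7, 112.8]
ee_rot: [3.139, -0.002, 0.453]
force: [0.3, -0.4, 0.9]
width: 0.1
gripper_force: 0.0
clock: 5.7
ee_pos: [479.4, -149.9, 111.6]
ee_rot: [3.141, -0.0, 0.453]
force: [-0.1, -0.7, -0.2]
width: 0.1
gripper_force: 0.0
clock: 5.9
ee_pos: [480.3, -152.2, 111.1]
ee_rot: [-3.138, 0.0, 0.452]
force: [-1.9, 6.3, 4.6]
width: -0.0
gripper_force: 3.1
```

```bash

python3 -m creep '[{"x":-0.0065,"y":0.03,"z":0,"ax":0,"ay":0,"az":-0.0255},{"x":-0.0065,"y":0.03,"z":0,"ax":0,"ay":0,"az":-0.0255},{"x":-0.0065,"y":0.03,"z":0,"ax":0,"ay":0,"az":-0.0255},{"x":-0.0065,"y":0.03,"z":0,"ax":0,"ay":0,"az":-0.0255},{"x":-0.0065,"y":0.03,"z":0,"ax":0,"ay":0,"az":-0.0255},{"x":-0.0065,"y":0.03,"z":0,"ax":0,"ay":0,"az":-0.0255}]' | tee o; cat >> h.py <<'E'
def rel():
    o=bot.observe(); p=o['ee_pos'];s=o['ee_rot'][2];d=p[:2]-[556,-138];x=np.array([np.cos(s),np.sin(s)]);y=np.array([x[1],-x[0]])
    print('r',-d@x,'t',d@y,'cam if touching',(s-np.pi+.034)%6.2832,'F tool',o['force'][:2]@x,o['force'][:2]@y)
E
python3 -c 'from h import *;rel()'
```

```text
clock: 6.5
ee_pos: [494.0, -185.0, 110.8]
ee_rot: [-3.134, 0.001, 0.937]
force: [-6.6, 4.0, 5.4]
width: -0.1
gripper_force: 3.4
r 74.56390388899965 t -22.16633937553747 cam if touching 4.112848132500411 F tool -0.6543297032429786 -7.682681260385808
```

```bash

python3 -m creep '[{"x":-0.0065,"y":0.031,"z":0,"ax":0,"ay":0,"az":-0.0255},{"x":-0.0065,"y":0.031,"z":0,"ax":0,"ay":0,"az":-0.0255},{"x":-0.0065,"y":0.031,"z":0,"ax":0,"ay":0,"az":-0.0255},{"x":-0.0065,"y":0.031,"z":0,"ax":0,"ay":0,"az":-0.0255},{"x":-0.0065,"y":0.031,"z":0,"ax":0,"ay":0,"az":-0.0255},{"x":-0.0065,"y":0.031,"z":0,"ax":0,"ay":0,"az":-0.0255},{"x":-0.0065,"y":0.031,"z":0,"ax":0,"ay":0,"az":-0.0255},{"x":-0.0065,"y":0.031,"z":0,"ax":0,"ay":0,"az":-0.0255},{"x":-0.0065,"y":0.031,"z":0,"ax":0,"ay":0,"az":-0.0255},{"x":-0.0065,"y":0.031,"z":0,"ax":0,"ay":0,"az":-0.0255}]'
python3 -c 'from h import *;rel()'
```

```text
clock: 7.5
ee_pos: [548.6, -216.6, 110.8]
ee_rot: [-3.135, 0.001, 1.739]
force: [-5.8, -4.0, 3.3]
width: -0.1
gripper_force: 3.5
r 76.25681710900065 t -20.42939514729842 cam if touching 4.914729464209218 F tool -3.015981469250596 -6.34789128936104
```

```bash

python3 -m creep '[{"x":-0.005,"y":0.03,"z":0,"ax":0,"ay":0,"az":-0.0255},{"x":-0.005,"y":0.03,"z":0,"ax":0,"ay":0,"az":-0.0255},{"x":-0.005,"y":0.03,"z":0,"ax":0,"ay":0,"az":-0.0255},{"x":-0.005,"y":0.03,"z":0,"ax":0,"ay":0,"az":-0.0255},{"x":-0.005,"y":0.03,"z":0,"ax":0,"ay":0,"az":-0.0255},{"x":-0.005,"y":0.03,"z":0,"ax":0,"ay":0,"az":-0.0255},{"x":-0.005,"y":0.03,"z":0,"ax":0,"ay":0,"az":-0.0255},{"x":-0.005,"y":0.03,"z":0,"ax":0,"ay":0,"az":-0.0255},{"x":-0.005,"y":0.03,"z":0,"ax":0,"ay":0,"az":-0.0255},{"x":-0.005,"y":0.03,"z":0,"ax":0,"ay":0,"az":-0.0255}]'
python3 -c 'from h import *;rel()'
```

```text
clock: 8.5
ee_pos: [607.2, -198.2, 111.2]
ee_rot: [-3.137, 0.005, 2.54]
force: [0.9, -9.7, -2.6]
width: 0.3
gripper_force: 3.6
r 76.24997133851079 t -20.66409623107124 cam if touching 5.7154430841312935 F tool -6.231003360734206 -7.505301088175073
```

```bash

python3 -m creep '[{"x":-0.004,"y":0.03,"z":0,"ax":0,"ay":0,"az":-0.0255},{"x":-0.004,"y":0.03,"z":0,"ax":0,"ay":0,"az":-0.0255},{"x":-0.004,"y":0.03,"z":0,"ax":0,"ay":0,"az":-0.0255},{"x":-0.004,"y":0.03,"z":0,"ax":0,"ay":0,"az":-0.0255},{"x":-0.004,"y":0.03,"z":0,"ax":0,"ay":0,"az":-0.0255},{"x":-0.004,"y":0.03,"z":0,"ax":0,"ay":0,"az":-0.0255},{"x":-0.004,"y":0.03,"z":0,"ax":0,"ay":0,"az":-0.0255},{"x":0,"y":0,"z":0,"ax":0,"ay":0,"az":0},{"x":0,"y":0,"z":0,"ax":0,"ay":0,"az":0}]'
python3 -c 'from h import *;rel()'
```

```text
clock: 9.4
ee_pos: [629.0, -159.8, 112.1]
ee_rot: [-3.137, 0.006, 3.097]
force: [3.8, -3.8, -0.6]
width: -0.2
gripper_force: 2.2
r 73.86162759295294 t -18.556886420453214 cam if touching 6.272747363417664 F tool -3.958166017450607 -3.597857635862134
```

```bash

python3 -m creep '[{"x":0,"y":-0.04,"z":0,"ax":0,"ay":0,"az":0},{"x":0,"y":-0.04,"z":0,"ax":0,"ay":0,"az":0},{"x":0,"y":0,"z":-0.12,"ax":0,"ay":0,"az":0},{"x":0,"y":0,"z":-0.15,"ax":0,"ay":0,"az":0},{"x":0,"y":0,"z":-0.15,"ax":0,"ay":0,"az":0},{"x":0,"y":0,"z":-0.1,"ax":0,"ay":0,"az":0}]'
python3 -m creep '[{"x":0.14,"y":0.0825,"z":0,"ax":0,"ay":0,"az":0},{"x":0.14,"y":0.0825,"z":0,"ax":0,"ay":0,"az":0},{"x":0.14,"y":0.0825,"z":0,"ax":0,"ay":0,"az":0},{"x":0.14,"y":0.0825,"z":0,"ax":0,"ay":0,"az":0},{"x":0.14,"y":0.0825,"z":0,"ax":0,"ay":0,"az":0},{"x":0.14,"y":0.0825,"z":0,"ax":0,"ay":0,"az":0},{"x":0.14,"y":0.0825,"z":0,"ax":0,"ay":0,"az":0},{"x":0.14,"y":0.0825,"z":0,"ax":0,"ay":0,"az":0},{"x":0,"y":0,"z":0,"ax":0,"ay":0,"az":0}]'
python3 - <<'E'
from h import *
b=cap('top');a=cap('side')
cv2.imwrite('pics/t2.png',cv2.resize(b['pixels'][140:305,265:475,::-1],None,fx=3.6,fy=3.6,interpolation=2))
E
```

```text
clock: 10.0
ee_pos: [626.2, -174.1, 217.4]
ee_rot: [-3.141, 0.002, 3.096]
force: [0.3, 0.5, 0.4]
width: -0.1
gripper_force: 0.0
clock: 10.9
ee_pos: [403.7, -29.9, 214.0]
ee_rot: [3.14, -0.005, 3.098]
force: [-0.0, 0.3, -1.2]
width: -0.1
gripper_force: 0.0
```

View pics/t2.png

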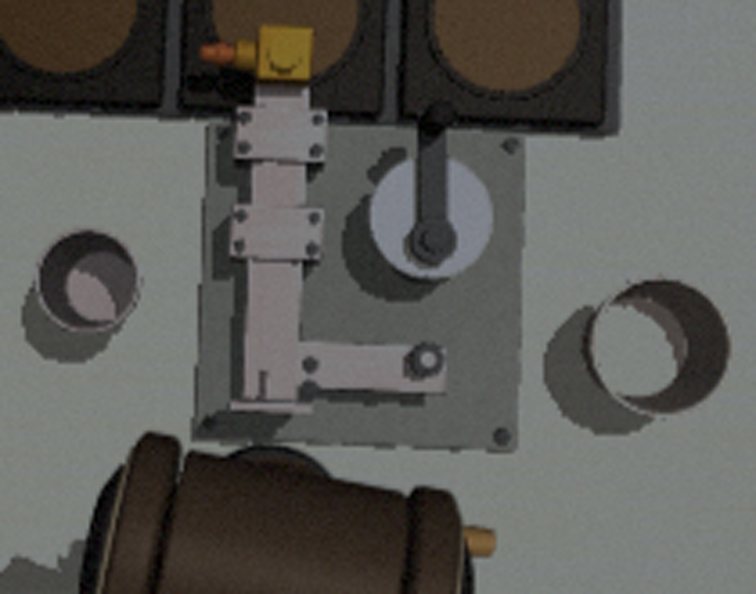

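The lever now points forward, grip at (437,113) and hub at (434,241), so the low point faces the roller. The tub, beaker and scraper are unmoved. Next I descend behind the push plate.

```bash

python3 -m creep '[{"x":0,"y":0,"z":0.12,"ax":0,"ay":0,"az":0},{"x":0,"y":0,"z":0.12,"ax":0,"ay":0,"az":0},{"x":0,"y":0,"z":0.12,"ax":0,"ay":0,"az":0},{"x":0,"y":0,"z":0.12,"ax":0,"ay":0,"az":0},{"x":0,"y":0,"z":0.1,"ax":0,"ay":0,"az":0},{"x":0,"y":0,"z":0,"ax":0,"ay":0,"az":0}]'
python3 -m creep '[{"x":-0.03,"y":0,"z":0,"ax":0,"ay":0,"az":0},{"x":-0.03,"y":0,"z":0,"ax":0,"ay":0,"az":0},{"x":-0.03,"y":0,"z":0,"ax":0,"ay":0,"az":0},{"x":-0.02,"y":0,"z":0,"ax":0,"ay":0,"az":0},{"x":-0.02,"y":0,"z":0,"ax":0,"ay":0,"az":0}]'
python3 -m creep '[{"x":-0.02,"y":0,"z":0,"ax":0,"ay":0,"az":0},{"x":-0.02,"y":0,"z":0,"ax":0,"ay":0,"az":0},{"x":-0.02,"y":0,"z":0,"ax":0,"ay":0,"az":0}]'
```

```text
clock: 11.6
ee_pos: [406.6, -31.7, 96.9]
ee_rot: [3.141, -0.006, 3.096]
force: [-1.2, 0.1, 0.4]
width: 0.0
gripper_force: 0.0
clock: 12.1
ee_pos: [435.1, -32.7, 100.0]
ee_rot: [-3.141, 0.002, 3.097]
force: [0.1, 0.5, 0.2]
width: 0.1
gripper_force: 0.0
clock: 12.4
ee_pos: [444.4, -32.7, 98.9]
ee_rot: [3.141, -0.004, 3.097]
force: [-5.2, 1.0, 3.7]
width: 0.1
gripper_force: 2.4
```

```bash

python3 -m creep '[{"x":-0.015,"y":0,"z":0,"ax":0,"ay":0,"az":0},{"x":-0.015,"y":0,"z":0,"ax":0,"ay":0,"az":0},{"x":-0.015,"y":0,"z":0,"ax":0,"ay":0,"az":0},{"x":-0.015,"y":0,"z":0,"ax":0,"ay":0,"az":0},{"x":-0.015,"y":0,"z":0,"ax":0,"ay":0,"az":0},{"x":-0.015,"y":0,"z":0,"ax":0,"ay":0,"az":0},{"x":-0.015,"y":0,"z":0,"ax":0,"ay":0,"az":0},{"x":-0.015,"y":0,"z":0,"ax":0,"ay":0,"az":0},{"x":-0.01,"y":0,"z":0,"ax":0,"ay":0,"az":0}]'
python3 -m creep '[{"x":-0.01,"y":0,"z":0,"ax":0,"ay":0,"az":0},{"x":-0.01,"y":0,"z":0,"ax":0,"ay":0,"az":0}]'
python3 -c 'from h import *;cap("top")'
```

```text
clock: 13.3
ee_pos: [471.7, -33.7, 98.9]
ee_rot: [3.141, -0.001, 3.096]
force: [-3.5, 3.1, 1.4]
width: 0.3
gripper_force: 2.1
clock: 13.5
ee_pos: [475.6, -33.8, 98.9]
ee_rot: [3.141, -0.001, 3.096]
force: [-3.9, 3.3, 0.9]
width: -0.3
gripper_force: 2.2
```

```bash

for i in 1; do python3 -m creep '[{"x":-0.008,"y":0,"z":0,"ax":0,"ay":0,"az":0},{"x":0,"y":0,"z":0,"ax":0,"ay":0,"az":0}]'; done
python3 -m creep '[{"x":-0.008,"y":0,"z":0,"ax":0,"ay":0,"az":0},{"x":0,"y":0,"z":0,"ax":0,"ay":0,"az":0}]'
```

```text
clock: 13.75
ee_pos: [477.5, -34.2, 99.0]
ee_rot: [3.141, -0.0, 3.097]
force: [-2.9, 2.9, -0.6]
width: -0.1
gripper_force: 1.6
clock: 13.95
ee_pos: [479.0, -34.4, 99.0]
ee_rot: [3.141, -0.0, 3.097]
force: [-3.2, 2.6, -0.2]
width: 0.4
gripper_force: 1.7
```

```bash

python3 -m creep '[{"x":-0.008,"y":0,"z":0,"ax":0,"ay":0,"az":0},{"x":0,"y":0,"z":0,"ax":0,"ay":0,"az":0}]'
python3 -m creep '[{"x":-0.008,"y":0,"z":0,"ax":0,"ay":0,"az":0},{"x":0,"y":0,"z":0,"ax":0,"ay":0,"az":0}]'
```

```text
clock: 14.15
ee_pos: [479.8, -34.4, 99.0]
ee_rot: [3.141, -0.002, 3.097]
force: [-6.0, 3.4, 0.4]
width: 0.1
gripper_force: 2.6
clock: 14.35
ee_pos: [479.9, -34.4, 99.0]
ee_rot: [3.141, -0.006, 3.097]
force: [-8.7, 2.4, 5.0]
width: -0.1
gripper_force: 4.4
```

```bash

python3 -m creep '[{"x":-0.01,"y":0,"z":0,"ax":0,"ay":0,"az":0},{"x":0,"y":0,"z":0,"ax":0,"ay":0,"az":0},{"x":0,"y":0,"z":0,"ax":0,"ay":0,"az":0}]'
python3 -m creep '[{"x":0.06,"y":0,"z":0,"ax":0,"ay":0,"az":0},{"x":0.1,"y":0,"z":0,"ax":0,"ay":0,"az":0},{"x":0.1,"y":0,"z":0,"ax":0,"ay":0,"az":0},{"x":0.03,"y":0,"z":-0.15,"ax":0,"ay":0,"az":0},{"x":0,"y":0,"z":-0.2,"ax":0,"ay":0,"az":0},{"x":0,"y":0,"z":-0.2,"ax":0,"ay":0,"az":0},{"x":0,"y":0,"z":0,"ax":0,"ay":0,"az":0},{"x":0,"y":0,"z":0,"ax":0,"ay":0,"az":0}]'
python3 - <<'E'
from h import *
b=cap('top')
cv2.imwrite('pics/t3.png',cv2.resize(b['pixels'][140:305,265:475,::-1],None,fx=3.6,fy=3.6,interpolation=2))
E
```

```text
clock: 14.65
ee_pos: [480.1, -34.4, 99.0]
ee_rot: [3.141, -0.01, 3.097]
force: [-12.5, 2.2, 10.7]
width: -0.2
gripper_force: 6.7
clock: 15.45
ee_pos: [428.8, -33.1, 211.3]
ee_rot: [-3.14, 0.008, 3.096]
force: [-0.5, -0.4, -0.8]
width: -0.1
gripper_force: 0.0
```

View pics/t3.png

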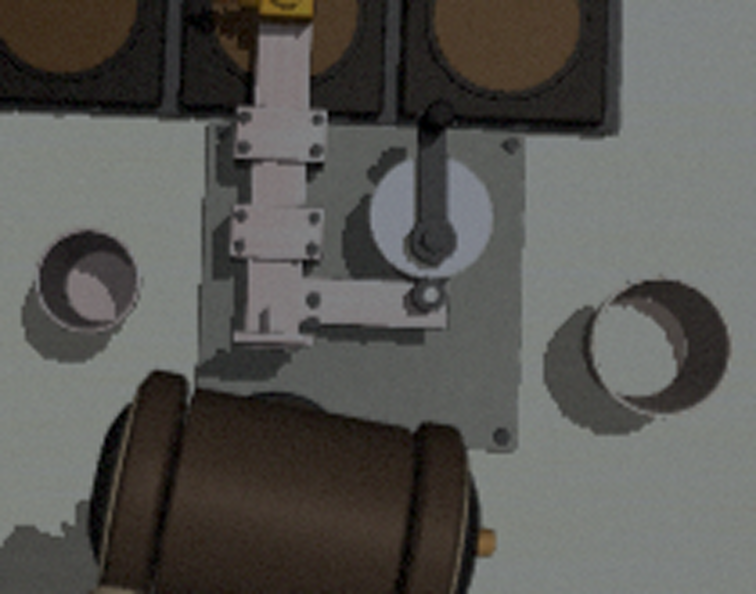

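The roller at (428,295) rests against the cam's low side. The lever still points forward, the loose items are unmoved and the arm is clear.

```bash
python3 -c 'from workcell import bot;print(bot.sign_off())'
```

```text
the job is handed in; nothing more can be done
None
```

The job is handed in: the cam's low point faces the roller, the slide was pushed forward until the roller stopped against the cam (about 13 N on the wrist), and the tub, beaker and scraper look unmoved in the last picture; I did not measure the nozzle's position over the plate, and the sign-off gave no verdict.

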